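# Free the lift stage's clamp, wedge the plate up and hold it

## Robot

A 6-joint arm with a two-finger parallel gripper is mounted at the origin on a cart in front of the work surface, level with it; the furniture and walls round the work are solid. World frame = base frame: x ahead of the robot, y to its left, z up, the work surface at z = 0. Lengths are in m, angles in rad, forces in N, time in s.
With the tool pointing down it reaches from about 0.325 to 0.925 m from the base axis. Payload 3.1 kg.
Tool frame: the origin (TCP) lies at the very end of the fingers, on their centre line; the grasp point (between the pads) lies 19 mm behind it; z points along the fingers, y is the line along which they close (so a half turn about z gives the same grasp; the last joint's range is limited). The gripper opens to 85 mm and grips with 20 to 120 N. Pads are 22 mm wide; open, the fingers measure 114 mm over their backs; the gripper's body (76 mm by 85 mm) begins 54 mm behind the grasp point. The pads swing forward as they close: fully open they stand 13 mm farther back than shut.
Start: joints at [-1.399, 0.217, 1.613, -0, 1.311, -0.112], TCP at [0.175, -0.6, 0.192] pointing down, gripper open.
Joint ranges: [-2.75, 2.75], [-0.78, 2.1], [0.31, 2.55], [-1.13, 4.27], [0.13, 2.63], [-2.58, 2.58]. Speed limits (rad/s): [2.79, 2.79, 3.14, 3.14, 3.14, 3.14].

## Interface

Orientations are given as a unit quaternion [x, y, z, w].
In Python, from station import ctrl, viewer gives the robot as it stands.
- The arm moves only by the tool drive_tool, never from a script. Its argument "motion" is a list that holds one entry, the list of rows, each a list of 5 numbers: the shift along the tool's x, y, z in units of 40 mm (1.0 is 40 mm), then the turn about the tool's z in units of 5 degrees (1.0 is 5 degrees), then the closure, from -1 (fully open) to 1 (shut), so that 0 is half open. In form: [[[x, y, z, spin, jaw], ...]]. A call has 1 to 10 rows; each row shifts and turns the commanded pose from where the row before left it, along the tool's axes as they then stand; what a row does not reach is not made up. A row lasts 1/8 s, in which the tool goes at most 62.5 mm and 10.7 degrees, less where a joint would pass 70% of its speed; a pose out of reach is approached as far as the arm can. A call is refused whole if a number of a shift passes 1 or a number of a turn 1, either way. A call with a gripper value outside its range is refused whole. The fingers move at their own pace and stop on an object; "force" is the grip in N (left out, the last holds). Time passes only in rows, so rows that do not move let the fingers close. It gives the time, the measured TCP pose, the force, the opening and the grip force at its end, in the units of the state.
- ctrl.get_state(): the state, without advancing time (a new reading comes with each control period).
- viewer.grab_frame(name): name is "scene" or "top" or "wrist"; returns the picture (400x640x3 uint8, red, green, blue); there is no depth.
- viewer.camera_params(name): a dict with "mtx" (3x3 intrinsics, pixels), "origin" and "rotation" of the camera in the world. Camera axes: x right, y up, looking along -z (the intrinsics and any distortion apply to the point x, -y, -z); pixel columns grow to the right and rows downward; lengths in m; the calibration is good to about 2 mm. A picture is of the moment at which its call begins: read the wrist's pose just before it. camera_params takes no time and is no camera call; for the wrist camera it gives the pose at the moment of the call.
- ctrl.job_done(): hands the job in; it is judged then, once.
Trained networks look in the newest picture that a camera, given by its name, has taken for a name from the list of things; names that differ only in an ending like _2 or _b are one class to them, and where a whole thing is asked for, a point or a joint stands for the part that bears it (a point fixed in the world has none). Each returns a list of dicts, best first, with "conf" (0 to 1); they miss things now and then, are a little off and sometimes report something else, mostly with a low value. They report only what shows in the picture. A call takes as long as a camera call.
- viewer.find_in(camera, thing): "box" ([left, top, right, bottom] in pixels, round what is visible of it).
- viewer.pinpoint(camera, thing): "xy" ([column, row] in pixels: a listed point, or the origin of a listed thing).
The state is a dict: "time": time; "q": joint angles; "dq": joint speeds; "effort": joint torques, N m; "tool_pos": TCP position; "tcp_rot": TCP orientation; "contact_force": force on the tool from outside, world axes, zero at the start; "torque": the same for the moment, N m; "gripper_width": finger opening in m; "grip_force": force on a finger pad.
Only numpy, scipy, OpenCV 4.12 (cv2) and the standard library are available. Lean on these libraries where they do the work, as an engineer would, in place of code of your own. Each camera call takes 0.05 s, during which the arm holds its last target. There are 200 camera calls.

## Task

Turn the orange wing knob of the lift stage anticlockwise as far as it goes, so that its clamp finger swings off the blue plate. Then take the steel wedge by its yellow grip and slide it along the bench, nose first, under the middle of the plate's open side until the plate has just lifted about 3 mm off its rest pads (the plate's edge then stands on the wedge's red band). Do not let go of it: finish while still gripping it firmly there, flat on the bench, touching no part of the lift stage, and leave the other things on the bench alone.

Things in the scene. Friction and masses are not known exactly. Their poses are not given: they have to be found in the camera images.
- lift_stage: fixed aluminium base, rails 14 mm high, 116 mm long (x), y -62 to +87 mm. Origin on the bench under the plate's centre; +x: way the wedge is pushed in, z up. Channel between the rails 64 mm wide (y -32 to +32), its floor the bench, open at -x, closed at x = +44 mm. Guide posts 74 mm high at x = +36, y = +-40. Rubber rest pads hold the plate 30 mm above the bench
- channel_mouth (a point): middle of the open end of the channel, on the bench at x = -58 mm, y = 0 of lift_stage; same axes
- plate_under (a point): centre of the underside of the blue plate 100 x 100 x 12 mm that slides straight up the posts, with a steel blank flange (66 mm across, 18 mm high) on it; 0.5 to 0.7 kg in all. Axes as lift_stage. The front edge, where the wedge enters, is at its x = -50 mm; below the plate the channel is free
- lift (a joint): height of the plate above its rest pads in m: 0 resting, at most 0.015
- clamp (a joint): angle of the orange wing knob in rad: near 0 its dark steel finger lies over the plate's rim and the plate cannot rise; grows anticlockwise seen from above to a stop at 1.5 (fully open; finger clear of the plate from about 1.1). Needs about 0.04 N m and stays where it is left
- clamp_grip (a point): point to grip on the knob's axis, 77 mm above the bench, at x = 0, y = +67 mm of lift_stage. The wing is 12 mm thick along this point's x, 44 mm long along its y, and reaches from 56 to 88 mm above the bench; the point turns with the knob (at angle 0 its axes are those of lift_stage)
- wedge: loose steel wedge 122 mm long, 40 wide, about 0.2 kg, with a yellow upright grip: 30 mm long (x), 24 wide (y), 38 to 68 mm above the underside. Origin: on the underside below the grip's middle; z up; +x to the thin nose. Lies flat at the start. The ramp is greased. Pushing it along the bench takes 1 to 2 N, once it lifts the plate 5 to 15 N, so a soft arm may lag
- wedge_nose (a point): middle of the wedge's nose at its underside, x = +107 mm of wedge. The ramp rises 1 in 4 from 15 mm high here to 38 mm at x = +15 mm of wedge. Pushed in on the bench, the ramp meets the resting plate's edge when the wedge's origin is 97 mm before (-x of) the plate's centre; each further 4 mm lifts it 1 mm
- wedge_band (a point): middle of the red band across the ramp, 8 mm wide, x = +35 mm of wedge, where the ramp is 33 mm high; when the plate's front edge is above it, the plate is 3 mm off its pads
- dish_pink: small pink open dish 60 mm across, 12 mm high, a bystander
- cone_adapter: metal conical adapter 54 mm across, 62 mm high, standing, a bystander
- foil_wad_b: ball of crumpled foil about 62 mm across, a bystander
- foil_wad_c: flat wad of crumpled foil about 74 mm across, 35 mm high, a bystander

How it is judged:
By the outcome, as a careful person would: the job done as asked, in the order asked, and still so for the second after the job is handed in, while the arm keeps its last pose, push and grip.
It also fails if it takes over 58 s, if anything falls off the work surface, if the arm or the gripper's body presses on something with over 40 N, if the wrist force passes 120 N, or if a joint passes its speed limit or range.

## Working session

There is one attempt and no reset: what is moved stays moved. The work goes in short steps, Python scripts to look and compute and a tool call to move; the robot and the scene stay as the last step left them, time stands still between calls to the robot, and variables do not carry over. Pictures are saved under pics/ and viewed, at most 10 in all, crops included, and the job is handed in when it is done.

Besides the shell and the picture viewer there is one more tool, called after "Call:" as name(argument=value, ...), one argument or row to a line, values as JSON. drive_tool: Moves the arm, as the interface text tells. Its arguments: {"type":"object","properties":{"motion":{"type":"array","items":{"type":"array","items":{"type":"array","items":{"type":"number"}}}},"force":{"type":"number"}},"required":["motion"]}

```bash
mkdir -p pics; cat > h.py <<'E'
import numpy as np, cv2, sys
from station import ctrl, viewer
from scipy.spatial.transform import Rotation as R
def ray(cam,xy,P=None):
    P=P or viewer.camera_params(cam)
    K=np.array(P["mtx"]); d=np.linalg.inv(K)@[xy[0],xy[1],1]
    return np.array(P["origin"]), np.array(P["rotation"])@[d[0],-d[1],-d[2]]
def onz(cam,xy,z,P=None):
    o,d=ray(cam,xy,P); return o+d*(z-o[2])/d[2]
def save(cam,n):
    f=viewer.grab_frame(cam); cv2.imwrite(f"pics/{n}.png",f[:,:,::-1]); return f
def st():
    s=ctrl.get_state(); print("t",round(s["time"],2),"tcp",np.round(s["tool_pos"],4),"yaw",np.round(R.from_quat(s["tcp_rot"]).as_matrix()[:,:2].T,3).tolist(),"q",np.round(s["q"],2),"F",np.round(s["contact_force"],1),s["gripper_width"],s["grip_force"]); return s
E
python3 - <<'E'
from h import *
st()
print(viewer.camera_params("top").keys(), viewer.camera_params("top"))
Z=dict(lift_stage=0,channel_mouth=0,plate_under=.03,clamp_grip=.077,wedge=0,wedge_nose=0,wedge_band=.033,dish_pink=0,cone_adapter=0,foil_wad_b=0,foil_wad_c=0)
for c in("top","scene"):
    save(c,c+"0")
    for t,z in Z.items():
        for r in viewer.pinpoint(c,t)[:2]:
            print(c,t,round(r["conf"],2),np.round(r["xy"],1),np.round(onz(c,r["xy"],z),4)[:2])
E
```

```text
t 0.0 tcp [ 0.1749 -0.5991  0.1909] yaw [[0.96, 0.28, 0.0], [0.28, -0.96, -0.002]] q [-1.4   0.22  1.61  0.    1.31 -0.11] F [-0.   0.4  0.2] 0.08515821048676522 0.0
dict_keys(['mtx', 'origin', 'rotation']) {'mtx': array([[375.66648833,   0.        , 317.57479546],
       [  0.        , 375.66648833, 198.30801198],
       [  0.        ,   0.        ,   1.        ]]), 'origin': array([ 0.48024798, -0.25714953,  1.14974971]), 'rotation': array([-0.03368713,  0.03201113,  0.70933331, -0.70333969])}Traceback (most recent call last):
  File "<stdin>", line 9, in <module>
  File "h.py", line 9, in onz
    o,d=ray(cam,xy,P); return o+d*(z-o[2])/d[2]
        ~~~^^^^^^^^^^
  File "h.py", line 7, in ray
    return np.array(P["origin"]), np.array(P["rotation"])@[d[0],-d[1],-d[2]]
                                  ~~~~~~~~~~~~~~~~~~~~~~~^~~~~~~~~~~~~~~~~~~
ValueError: matmul: Input operand 1 has a mismatch in its core dimension 0, with gufunc signature (n?,k),(k,m?)->(n?,m?) (size 3 is different from 4)
```

```bash
python3 -c "
import cv2;cv2.imwrite('pics/both.png',cv2.resize(cv2.vconcat([cv2.imread('pics/top0.png'),cv2.imread('pics/scene0.png')]),(480,600)))"
```

```text
[ WARN:0@0.017] global loadsave.cpp:275 findDecoder imread_('pics/scene0.png'): can't open/read file: check file path/integrity
Traceback (most recent call last):
cv2.error: OpenCV(4.12.0) /io/opencv/modules/core/src/matrix_operations.cpp:109: error: (-215:Assertion failed) src[i].dims <= 2 && src[i].cols == src[0].cols && src[i].type() == src[0].type() in function 'vconcat'
```

View pics/top0.png

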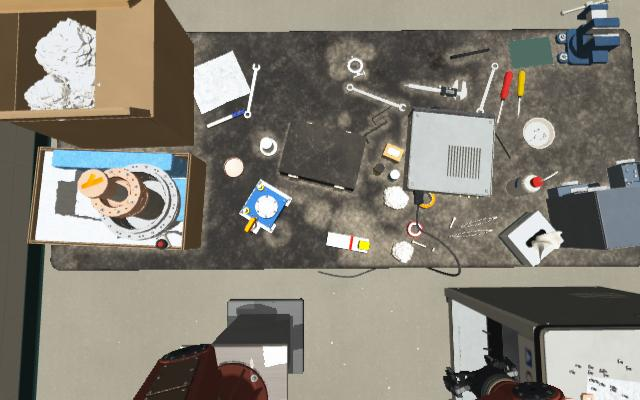

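The top view shows the stage at about (265,207) with its orange knob at (250,226). The wedge is at (348,243), its yellow grip at (363,245) on the right and its nose to the left. A foil wad sits at (402,251). The rotation is a quaternion, so I'll fix the helper.

```bash
sed -i 's/np.array(P\["rotation"\])@/R.from_quat(P["rotation"]).as_matrix()@/' h.py
python3 - <<'E'
from h import *
Z=dict(lift_stage=0,channel_mouth=0,plate_under=.03,clamp_grip=.077,wedge=0,wedge_nose=0,wedge_band=.033,dish_pink=0,cone_adapter=0,foil_wad_b=0)
for c in("top","scene"):
    save(c,c+"0")
    for t,z in Z.items():
        for r in viewer.pinpoint(c,t)[:2]:
            if r["conf"]>.2: print(c,t,round(r["conf"],2),np.round(r["xy"],1),np.round(onz(c,r["xy"],z),4)[:2])
E
```

```text
top lift_stage 0.85 [265.6 208.3] [ 0.558  -0.0952]
top channel_mouth 0.66 [281.9 216.4] [ 0.5328 -0.1452]
top plate_under 0.76 [266.  202.8] [ 0.5725 -0.1005]
top clamp_grip 0.52 [251.6 221.2] [ 0.5163 -0.0662]
top wedge 0.72 [363.5 244.6] [ 0.445  -0.3932]
top wedge_nose 0.97 [324.  238.7] [ 0.4638 -0.2734]
top wedge_band 0.97 [354.5 242. ] [ 0.4538 -0.3629]
top wedge_band 0.42 [270.2 148.6] [ 0.7365 -0.1129]
top dish_pink 0.7 [232.1 169.9] [0.6781 0.0092]
top cone_adapter 0.64 [270.4 146.8] [ 0.7498 -0.1093]
top foil_wad_b 0.71 [395.4 198.2] [ 0.5857 -0.494 ]
top foil_wad_b 0.61 [403.8 249.2] [ 0.4301 -0.5151]
scene lift_stage 0.84 [287.5 269.7] [ 0.5674 -0.1009]
scene channel_mouth 0.83 [311.9 261.8] [ 0.5336 -0.1433]
scene channel_mouth 0.32 [289.5 271.2] [ 0.5616 -0.0988]
scene plate_under 0.71 [285.6 261.7] [ 0.5641 -0.0912]
scene clamp_grip 0.65 [304.5 258.2] [ 0.5081 -0.0681]
scene wedge 0.83 [386.9 211.8] [ 0.4495 -0.3885]
scene wedge_nose 0.8 [367.3 233.9] [ 0.4625 -0.2822]
scene wedge_band 0.63 [378.8 208. ] [ 0.459 -0.347]
scene cone_adapter 0.63 [220.4 241.1] [ 0.752  -0.1184]
scene foil_wad_b 0.83 [349.9 180. ] [ 0.5942 -0.5035]
scene foil_wad_b 0.73 [408.3 193.7] [ 0.4241 -0.4963]
```

View pics/scene0.png

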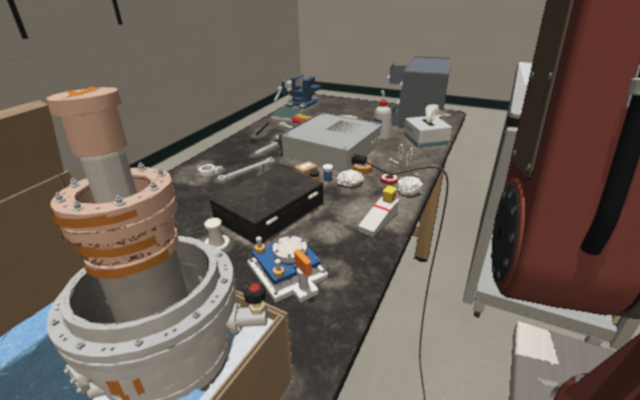

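The scene view agrees: the wing knob stands at (303,263) on the stage, with the wedge at (380,215). The stage yaw is about 57° and the wedge yaw about 82°. I'll move toward the knob.

Call:
drive_tool(
  motion=[
    [[1,-0.87,0,0,-1],[1,-0.87,0,0,-1],[1,-0.87,0,0,-1],[1,-0.87,0,0,-1],[1,-0.87,0,0,-1],[1,-0.87,0,0,-1],[1,-0.87,0,0,-1],[1,-0.87,0,0,-1],[1,-0.87,0,0,-1],[1,-0.87,0,0,-1]],
  ],
)

```text
time: 2.45
tool_pos: [0.4625, -0.1525, 0.1926]
tcp_rot: [0.99, 0.141, 0.0, 0.0]
contact_force: [0.2, -0.5, -0.4]
gripper_width: 0.0853
grip_force: 0.0
```

Call:
drive_tool(
  motion=[
    [[0,0,0,1,0],[0,0,0,1,0],[0,0,0,1,0],[0,0,0,1,0],[0,0,0,1,0],[0,0,0,1,0],[0,0,0,1,0],[0,0,0,1,0],[0,0,0,1,0],[0,0,0,1,0]],
  ],
)

```text
time: 3.7
tool_pos: [0.4616, -0.1539, 0.1924]
tcp_rot: [0.957, -0.292, 0.0, 0.0]
contact_force: [0.3, 0.2, 0.1]
gripper_width: 0.0426
grip_force: 0.0
```

```bash
cat > look.py <<'E'
from h import *
Z=dict(lift_stage=0,channel_mouth=0,plate_under=.03,clamp_grip=.077,wedge=0,wedge_nose=0,wedge_band=.033)
st(); P=viewer.camera_params("wrist"); save("wrist",sys.argv[1])
for t,z in Z.items():
    for r in viewer.pinpoint("wrist",t)[:1]:
        if r["conf"]>.2: print(t,round(r["conf"],2),np.round(r["xy"],1),np.round(onz("wrist",r["xy"],z,P),4)[:2])
E
python3 look.py w1
```

```text
t 3.7 tcp [ 0.4616 -0.1539  0.1924] yaw [[0.83, -0.558, 0.0], [-0.558, -0.83, -0.0]] q [-0.47 -0.08  1.93  0.    1.29  1.7 ] F [0.3 0.2 0.1] 0.04263262178997145 0.0
channel_mouth 0.73 [274.4 105.8] [ 0.5377 -0.1455]
plate_under 0.66 [210.9 111. ] [ 0.569  -0.0936]
clamp_grip 0.78 [210.7 188.6] [ 0.5092 -0.062 ]
wedge 0.81 [512.5  47.1] [ 0.4476 -0.3851]
wedge_nose 0.59 [414.   88.1] [ 0.4688 -0.281 ]
wedge_band 0.92 [494.2  59.7] [ 0.4545 -0.3499]
```

View pics/w1.png

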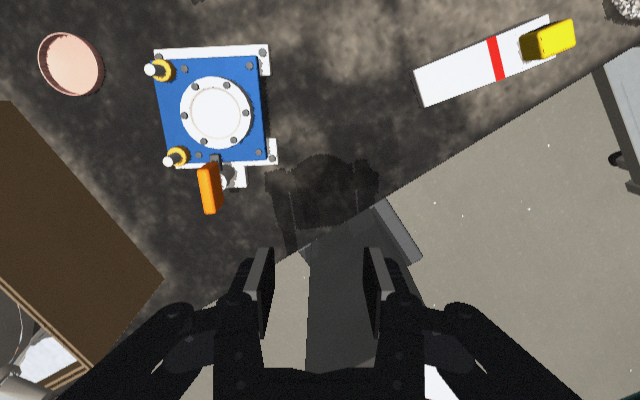

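The wrist view shows the wing at (209,188), roughly parallel to the plate's side edge, and the wedge at upper right with its grip at (552,40). The stage yaw comes out near 59°. Next I'll move over the knob and look again.

Call:
drive_tool(
  motion=[
    [[-0.09,-0.85,0,0,0],[-0.09,-0.85,0,0,0],[-0.09,-0.85,0,0,0],[0,0,0.4,-0.7,0],[0,0,0.4,0,0],[0,0,0,0,0]],
  ],
)

```text
time: 4.85
tool_pos: [0.5075, -0.0629, 0.1581]
tcp_rot: [0.965, -0.261, -0.002, 0.0]
contact_force: [0.2, 0.8, -0.1]
gripper_width: 0.0429
grip_force: 0.0
```

```bash
python3 look.py w2
```

```text
t 4.85 tcp [ 0.5075 -0.0629  0.1581] yaw [[0.863, -0.505, -0.004], [-0.505, -0.863, 0.001]] q [-0.26  0.01  1.91 -0.    1.23  1.84] F [ 0.2  0.8 -0.1] 0.04289279085654213 0.0
lift_stage 0.93 [318.  97.] [ 0.5674 -0.0963]
plate_under 0.94 [316.9 100.7] [ 0.5664 -0.0946]
clamp_grip 0.87 [319.  186.4] [ 0.5086 -0.063 ]
wedge_nose 0.96 [533.3  89.3] [ 0.4675 -0.2816]
```

View pics/w2.png

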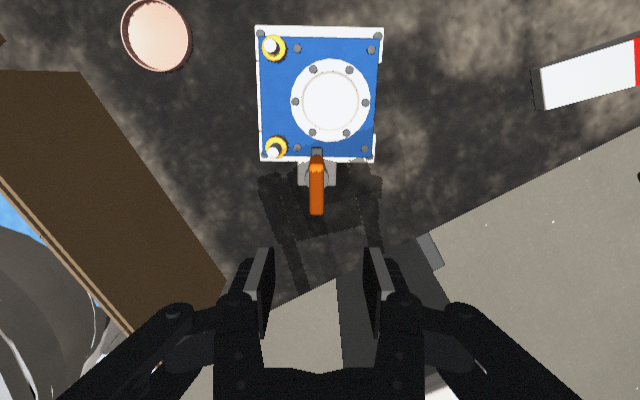

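The knob at (317,188) is centred between the fingers and aligned with them. I'll descend and grip it.

Call:
drive_tool(
  motion=[
    [[0,0,0.8,0,0],[0,0,0.8,0,0],[0,0,0.8,0,0],[0,0,0,0,0],[0,0,0,0,1],[0,0,0,0,1],[0,0,0,0,1],[0,0,0,0,1],[0,0,0,0,1]],
  ],
  force=40,
)

```text
time: 6.38
tool_pos: [0.5094, -0.0631, 0.0645]
tcp_rot: [0.965, -0.261, 0.0, 0.0]
contact_force: [0.0, -0.0, 0.5]
gripper_width: 0.0
grip_force: 0.0
```

The jaw shut on nothing, so I'll look again.

```bash
python3 look.py w3
```

```text
t 6.38 tcp [ 0.5094 -0.0631  0.0645] yaw [[0.864, -0.504, 0.0], [-0.504, -0.864, -0.0]] q [-0.26  0.13  1.97 -0.    1.04  1.84] F [ 0.  -0.   0.5] 2.5102208745621135e-05 0.0
lift_stage 0.94 [321.  103.3] [ 0.5689 -0.0987]
plate_under 0.63 [319.  109.2] [ 0.5681 -0.0966]
clamp_grip 0.71 [319.5 238.9] [ 0.5096 -0.0628]
wedge_nose 0.63 [612.7  97.2] [ 0.4677 -0.2806]
```

View pics/w3.png

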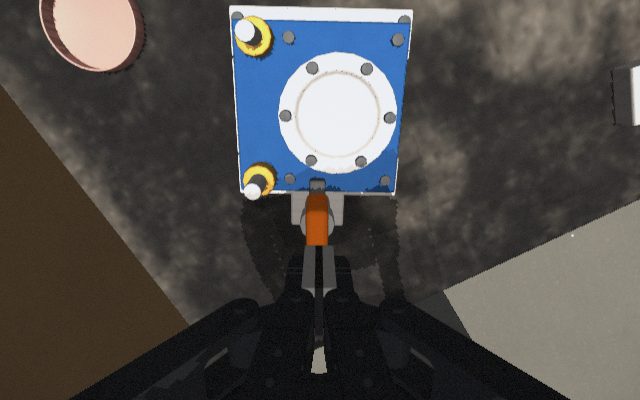

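```bash
python3 - <<'E'
from h import *
s=ctrl.get_state(); p=np.array(s["tool_pos"]); M=R.from_quat(s["tcp_rot"]).as_matrix()
P=viewer.camera_params("wrist"); K=P["mtx"]; Rc=R.from_quat(P["rotation"]).as_matrix()
def proj(X):
    c=Rc.T@(np.array(X)-P["origin"]); d=np.array([c[0],-c[1],-c[2]]); u=K@d; return np.round(u[:2]/u[2],1)
print("cam in tool",M.T@(P["origin"]-p), "axis",M.T@Rc)
print("tcp",proj(p),"grasp",proj(p-.019*M[:,2]))
for z in(.056,.077,.088):
    print(z,[ (r,np.round(M.T@(onz("wrist",(317,r),z,P)-p),4)) for r in(193,215,245)])
# wing in w2 : pose then
p2=np.array([.5075,-.0629,.1581]); 
o=P["origin"]-p+p2
print([np.round(M.T@(onz("wrist",(317,r),.088,dict(P,origin=o))-p),4) for r in(155,167,213)])
E
```

```text
cam in tool [ 0.08503919 -0.00079827 -0.18178694] axis [[ 2.25024871e-05  9.45642556e-01  3.25207865e-01]
 [ 9.99999669e-01 -2.85701004e-04  7.61569984e-04]
 [ 8.13085200e-04  3.25207740e-01 -9.45642250e-01]]
tcp [320.1 229.4] grasp [320.2 244.2]
0.056 [(193, array([ 0.0204, -0.0019,  0.0081])), (215, array([ 0.006 , -0.0019,  0.0081])), (245, array([-0.0147, -0.0019,  0.0081]))]
0.077 [(193, array([ 0.0276, -0.0018, -0.0129])), (215, array([ 0.0147, -0.0018, -0.0129])), (245, array([-0.0037, -0.0018, -0.0129]))]
0.088 [(193, array([ 0.0313, -0.0017, -0.0239])), (215, array([ 0.0193, -0.0017, -0.0239])), (245, array([ 0.0021, -0.0017, -0.0239]))]
[array([ 0.0287, -0.0015, -0.0239]), array([ 0.0192, -0.0015, -0.0239]), array([-0.0196, -0.0016, -0.0239])]
```

```bash
python3 -c "
import cv2;a=cv2.imread('pics/w3.png')[170:370,220:420];cv2.imwrite('pics/c3.png',cv2.resize(a,None,fx=3,fy=3))"
```

```text
(no output)
```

View pics/c3.png

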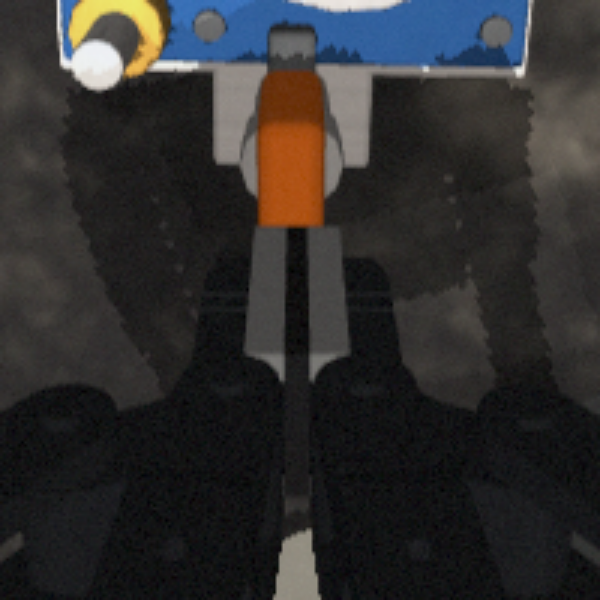

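Seen from the wrist, the shut fingertips end at row 245 and seem to cover the wing instead of flanking it. That would mean they're still above it, so I'll check from the scene camera.

```bash
python3 - <<'E'
from h import *
f=save("scene","s3"); 
P=viewer.camera_params("scene"); K=P["mtx"]; Rc=R.from_quat(P["rotation"]).as_matrix()
def proj(X):
    c=Rc.T@(np.array(X)-P["origin"]); u=K@[c[0],-c[1],-c[2]]; return np.round(u[:2]/u[2],1)
s=st();p=s["tool_pos"]; print("f",K[0,0],viewer.camera_params("wrist")["mtx"][0,0],P["origin"])
print("tcp",proj(p),"+20,+40",proj(p+[0,0,.02]),proj(p+[0,0,.04]))
a=f[170:320,220:400,::-1]; cv2.imwrite("pics/s3c.png",cv2.resize(a,None,fx=4,fy=4,interpolation=cv2.INTER_CUBIC))
E
```

```text
t 6.83 tcp [ 0.5092 -0.0631  0.0641] yaw [[0.864, -0.504, -0.0], [-0.504, -0.864, 0.0]] q [-0.26  0.13  1.97  0.    1.04  1.84] F [-0.3 -0.6 -0.4] -9.128765435631576e-05 0.0
f 375.7391745907268 331.4147142628738 [0.25241394 0.38215571 0.51723286]
tcp [302.9 265.2] +20,+40 [302.5 256.6] [302.  247.7]
```

View pics/s3c.png

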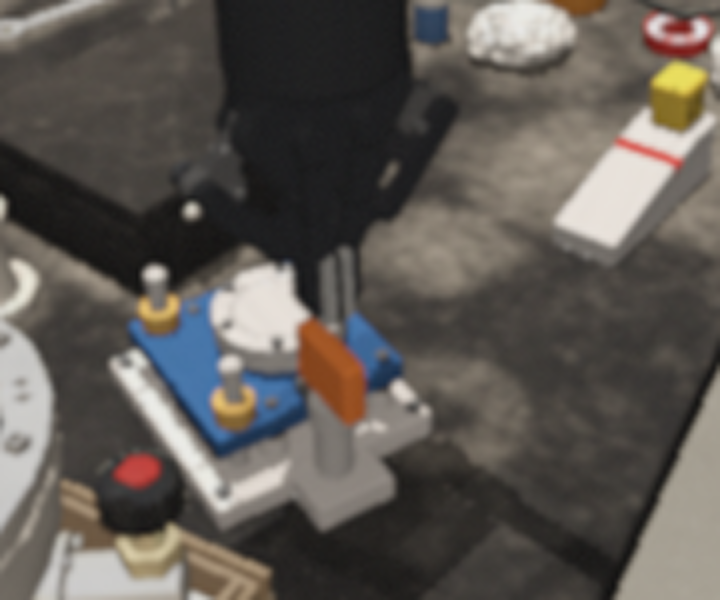

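Both views suggest the real fingertips sit about 40 mm above the reported TCP, at z of about 0.105, so they closed over the top of the wing. I'll reopen, go 30 mm lower and try again, watching the force.

Call:
drive_tool(
  motion=[
    [[0,0,0,0,0],[0,0,0,0,0],[0,0,0,0,0],[0,0,0.25,0,0],[0,0,0.25,0,0],[0,0,0.25,0,0],[0,0,0,0,0]],
  ],
)

```text
time: 7.7
tool_pos: [0.5078, -0.0627, 0.0326]
tcp_rot: [0.965, -0.261, -0.002, 0.0]
contact_force: [0.6, -0.2, -1.0]
gripper_width: 0.0432
grip_force: 0.0
```

Call:
drive_tool(
  motion=[
    [[0,0,0,0,1],[0,0,0,0,1],[0,0,0,0,1],[0,0,0,0,1],[0,0,0,0,1]],
  ],
  force=30,
)

```text
time: 8.32
tool_pos: [0.5101, -0.0625, 0.0347]
tcp_rot: [0.965, -0.261, 0.001, -0.001]
contact_force: [3.0, 4.5, 1.3]
gripper_width: 0.0112
grip_force: 33.7
```

The fingers now hold the wing at 11 mm opening. I'll turn it anticlockwise, which is negative spin.

Call:
drive_tool(
  motion=[
    [[0,0.02,0,-1,1],[0,0,0,-1,1],[0,0,0,-1,1],[0,0,0,-1,1],[0,0,0,-1,1],[0,0,0,-1,1],[0,0,0,-1,1],[0,0,0,-1,1],[0,0,0,-1,1],[0,0,0,-1,1]],
  ],
  force=60,
)

```text
time: 9.57
tool_pos: [0.5104, -0.061, 0.0348]
tcp_rot: [0.985, 0.172, 0.002, -0.002]
contact_force: [3.8, 11.4, 1.2]
gripper_width: 0.0102
grip_force: 62.8
```

Call:
drive_tool(
  motion=[
    [[0,0,0,-1,1],[0,0,0,-1,1],[0,0,0,-1,1],[0,0,0,-1,1],[0,0,0,-1,1],[0,0,0,-1,1],[0,0,0,0,1]],
  ],
)

```text
time: 10.45
tool_pos: [0.5098, -0.0602, 0.0348]
tcp_rot: [0.907, 0.42, 0.002, -0.003]
contact_force: [2.2, 12.6, 3.0]
gripper_width: 0.0097
grip_force: 63.1
```

```bash
python3 - <<'E'
from h import *
s=st(); print(s["torque"])
E
```

```text
t 10.45 tcp [ 0.5098 -0.0602  0.0348] yaw [[0.647, 0.763, 0.006], [0.763, -0.647, -0.003]] q [-0.26  0.18  1.99  0.01  0.98  0.44] F [ 2.2 12.6  3. ] 0.009721802388800126 63.050068616867065
[ 2.12297229 -0.58286576  0.06781287]
```

Call:
drive_tool(
  motion=[
    [[0.04,-0.03,0,-1,1],[0,0,0,-1,1],[0,0,0,-0.4,1],[0,0,0,0,1],[0,0,0,0,1]],
  ],
)

```text
time: 11.08
tool_pos: [0.5097, -0.0598, 0.0349]
tcp_rot: [0.861, 0.509, 0.002, -0.002]
contact_force: [0.4, 7.2, 3.6]
gripper_width: 0.0105
grip_force: 80.9
```

```bash
python3 - <<'E'
from h import *
s=st(); print(s["torque"])
E
```

```text
t 11.07 tcp [ 0.5097 -0.0598  0.0349] yaw [[0.481, 0.877, 0.005], [0.877, -0.481, -0.001]] q [-0.26  0.18  1.99  0.01  0.98  0.24] F [0.4 7.2 3.6] 0.010508175073169803 80.91853749006987
[ 1.23203619 -0.29781205 -1.66633971]
```

The knob is at its stop: about 91° turned, reaction torque 1.7 N m, grip force rising. I'll release, lift and go over the wedge.

Call:
drive_tool(
  motion=[
    [[0,0,0,0,0.4],[0,0,0,0,0.4],[0,0,0,0,0.4],[0,0,-0.5,0,0.4],[0,0,-0.9,0,0.4],[0,0,-1,0,0.4],[0,0,0,-0.9,0.4]],
  ],
)

```text
time: 11.95
tool_pos: [0.5123, -0.0631, 0.1346]
tcp_rot: [0.837, 0.548, 0.003, 0.003]
contact_force: [0.7, -0.3, -0.1]
gripper_width: 0.0256
grip_force: 0.0
```

Call:
drive_tool(
  motion=[
    [[-1,0.1,0,0,-0.2],[-1,0.1,0,0,-0.2],[-1,0.1,0,0,-0.2],[-1,0.1,0,0,-0.2],[-1,0.1,0,0,-0.2],[-1,0.1,0,0,-0.2],[-1,0.1,0,0,-0.2],[-0.5,0.1,0,-0.9,-0.2],[0,0,0,-0.9,-0.2],[0,0,0,-0.9,-0.2]],
  ],
)

```text
time: 13.2
tool_pos: [0.4168, -0.3499, 0.1299]
tcp_rot: [0.767, 0.642, -0.0, -0.0]
contact_force: [0.7, -0.2, -0.6]
gripper_width: 0.0515
grip_force: 0.0
```

```bash
python3 look.py w4
```

```text
t 13.2 tcp [ 0.4168 -0.3499  0.1299] yaw [[0.176, 0.984, -0.0], [0.984, -0.176, -0.001]] q [-0.83  0.11  1.86 -0.    1.17 -0.65] F [ 0.7 -0.2 -0.6] 0.05154787165032618 0.0
wedge 0.96 [354.5 205.8] [ 0.4476 -0.3911]
wedge_band 0.89 [360.  174.2] [ 0.4549 -0.3497]
```

View pics/w4.png

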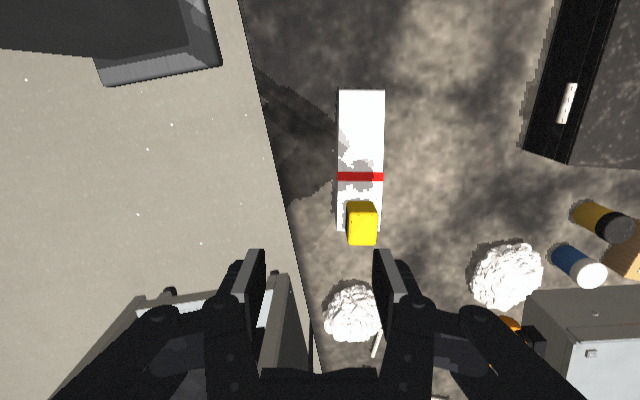

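The picture shows the wedge aligned with the tool, grip at (362,222) and red band at row 176. I'll move over it and descend.

Call:
drive_tool(
  motion=[
    [[-0.44,0.47,0,0,-0.2],[-0.44,0.47,0,0,-0.2],[0,0,0.8,0,-0.2],[0,0,0.8,0,-0.2],[0,0,0.6,0,-0.2],[0,0,0.4,0,-0.2],[0,0,0.3,0,-0.2],[0,0,0,0,-0.2]],
  ],
)

```text
time: 14.6
tool_pos: [0.4479, -0.3902, 0.0135]
tcp_rot: [0.767, 0.641, -0.0, -0.001]
contact_force: [0.6, 0.0, 0.2]
gripper_width: 0.0509
grip_force: 0.0
```

```bash
python3 look.py w5
```

```text
t 14.6 tcp [ 0.4479 -0.3902  0.0135] yaw [[0.178, 0.984, 0.001], [0.984, -0.178, -0.001]] q [-0.83  0.36  1.8  -0.    0.98 -0.66] F [0.6 0.  0.2] 0.05092436016509093 0.0
wedge 0.71 [315.2 214.1] [ 0.4479 -0.3864]
wedge_nose 0.76 [315.4  26. ] [ 0.4675 -0.2804]
wedge_band 0.77 [318.8 174.3] [ 0.4564 -0.352 ]
```

View pics/w5.png

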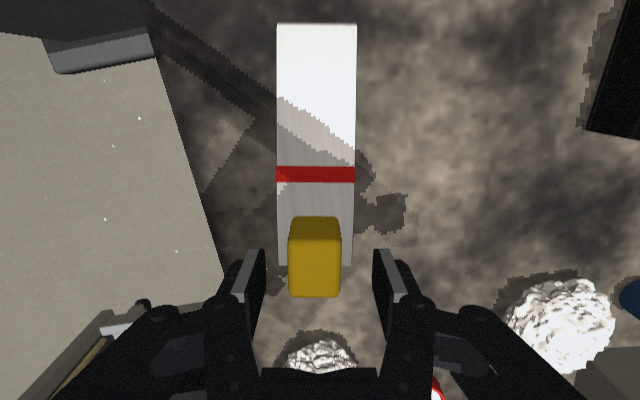

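The grip at (315,260) is centred between the pads. I'll go down another 9 mm and close.

Call:
drive_tool(
  motion=[
    [[0,0,0.22,0,-0.2],[0,0,0,0,-0.2],[0,0,0,0,1],[0,0,0,0,1],[0,0,0,0,1],[0,0,0,0,1],[0,0,0,0,1],[0,0,0,0,1]],
  ],
  force=80,
)

```text
time: 16.0
tool_pos: [0.4484, -0.3909, 0.0055]
tcp_rot: [0.767, 0.641, -0.0, 0.0]
contact_force: [-0.5, -0.4, 0.0]
gripper_width: 0.0228
grip_force: 78.4
```

```bash
python3 look.py w6
```

```text
t 16.0 tcp [ 0.4484 -0.3909  0.0055] yaw [[0.178, 0.984, -0.0], [0.984, -0.178, 0.0]] q [-0.83  0.38  1.8  -0.    0.96 -0.66] F [-0.5 -0.4  0. ] 0.022777767037803622 78.39678168296814
wedge_nose 0.86 [314.3  22.1] [ 0.4676 -0.2804]
wedge_band 0.83 [321.3 177.2] [ 0.4582 -0.3521]
```

It's gripped at 22.8 mm opening. I'll turn 20° clockwise and slide to a point in front of the mouth, on the channel axis.

Call:
drive_tool(
  motion=[
    [[0,0,0,1,1],[0,0,0,1,1],[0,0,0,1,1],[0,0,0,1,1],[0.5,-0.22,0,0,1],[0.5,-0.22,0,0,1],[0.5,-0.22,0,0,1],[0.5,-0.22,0,0,1],[0.5,-0.22,0,0,1],[0,0,0,0,1]],
  ],
)

```text
time: 17.65
tool_pos: [0.4607, -0.279, 0.0055]
tcp_rot: [0.867, 0.499, 0.0, -0.001]
contact_force: [-0.0, 2.8, 2.9]
gripper_width: 0.0227
grip_force: 79.1
```

```bash
python3 look.py w7; python3 - <<'E'
from h import *
for t,z in(("channel_mouth",0),("lift_stage",0),("plate_under",.03),("wedge_nose",0),("wedge_band",.033)):
  for c in("top","scene"):
    save(c,c+"7")
    for r in viewer.pinpoint(c,t)[:1]: print(c,t,round(r["conf"],2),np.round(onz(c,r["xy"],z),4)[:2])
E
```

```text
t 17.65 tcp [ 0.4607 -0.279   0.0055] yaw [[0.502, 0.865, 0.002], [0.865, -0.502, -0.002]] q [-0.68  0.28  1.93  0.    0.93 -0.15] F [-0.   2.8  2.9] 0.0226701618869852 79.11810994148254
wedge 0.62 [318.8 217.6] [ 0.4645 -0.2752]
wedge_nose 0.8 [314.7  23.6] [ 0.5162 -0.1818]
wedge_band 0.75 [319.3 178.2] [ 0.4821 -0.2454]
top channel_mouth 0.66 [ 0.5389 -0.1474]
scene channel_mouth 0.75 [ 0.5372 -0.143 ]
top lift_stage 0.72 [ 0.5632 -0.0982]
scene lift_stage 0.81 [ 0.5719 -0.0949]
top plate_under 0.56 [ 0.5743 -0.0993]
scene plate_under 0.7 [ 0.569  -0.0935]
top wedge_nose 0.52 [ 0.5159 -0.1899]
scene wedge_nose 0.98 [ 0.5106 -0.1879]
top wedge_band 0.49 [ 0.4706 -0.2547]
scene wedge_band 0.91 [ 0.4748 -0.2442]
```

View pics/w7.png

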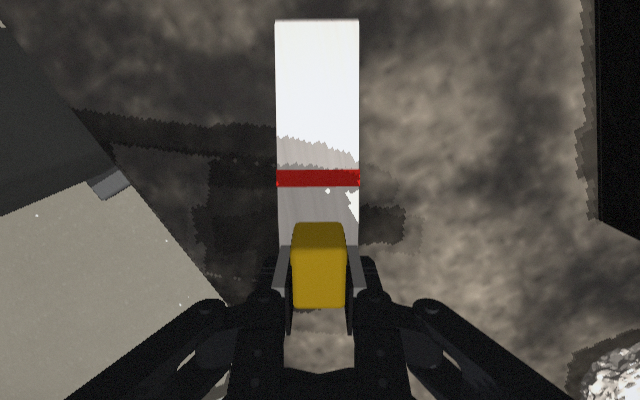

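The wedge is square in the gripper (nose edge at row 20, band at row 178) and on the channel axis, with the TCP at stage x of about −212 and y of about 0. I'll slide in, then creep and watch for the contact force.

Call:
drive_tool(
  motion=[
    [[0.4,0,0,0,1],[0.4,0,0,0,1],[0.4,0,0,0,1],[0.4,0,0,0,1],[0.4,0,0,0,1],[0.2,0,0,0,1],[0,0,0,0,1],[0,0,0,0,1]],
  ],
)

```text
time: 20.05
tool_pos: [0.5055, -0.205, 0.0055]
tcp_rot: [0.867, 0.498, 0.001, -0.001]
contact_force: [1.3, 3.5, 3.2]
gripper_width: 0.0223
grip_force: 79.2
```

```bash
cat > look2.py <<'E'
from h import *
O=np.array([.5675,-.0955]);u=np.array([.5,.866]);v=np.array([-.866,.5])
s=st(); L=lambda p:np.round([(p[:2]-O)@u*1e3,(p[:2]-O)@v*1e3],1)
print("tcp stage",L(s["tool_pos"]),"F along",np.round(s["contact_force"][:2]@u,2),"lat",np.round(s["contact_force"][:2]@v,2))
for c in("wrist","scene","top"):
    P=viewer.camera_params(c); viewer.grab_frame(c)
    for t,z in dict(lift_stage=0,channel_mouth=0,plate_under=.03,wedge=0,wedge_band=.033,clamp_grip=.077).items():
        for r in viewer.pinpoint(c,t)[:1]:
            if r["conf"]>.3: print(c,t,round(r["conf"],2),np.round(r["xy"]),L(onz(c,r["xy"],z,P)))
E
python3 look2.py
```

```text
t 20.05 tcp [ 0.5055 -0.205   0.0055] yaw [[0.504, 0.864, 0.002], [0.864, -0.504, -0.0]] q [-0.52  0.29  1.92  0.    0.93  0.01] F [1.3 3.5 3.2] 0.022347810786887527 79.15016412734985
tcp stage [-125.8   -1. ] F along 3.7 lat 0.68
wrist wedge 0.91 [316. 222.] [-123.8   -1. ]
wrist wedge_band 0.97 [322. 182.] [-87.8  -3.9]
scene lift_stage 0.86 [286. 271.] [-1.1 -0.9]
scene channel_mouth 0.73 [310. 260.] [-59.1  -2.9]
scene plate_under 0.9 [286. 260.] [-1.2  1.5]
scene wedge 0.68 [336. 251.] [-120.1    6. ]
scene wedge_band 0.69 [324. 244.] [-89.3   6.4]
scene clamp_grip 0.64 [301. 261.] [ 2.3 67.6]
top lift_stage 0.76 [263. 205.] [7.9 3. ]
top plate_under 0.97 [262. 205.] [3.6 5.2]
top clamp_grip 0.61 [252. 225.] [-6.1 69.4]
```

Call:
drive_tool(
  motion=[
    [[0.1,0,0,0,1],[0.1,0,0,0,1],[0.1,0,0,0,1],[0.1,0,0,0,1],[0,0,0,0,1]],
  ],
)

```text
time: 21.72
tool_pos: [0.5133, -0.1921, 0.0055]
tcp_rot: [0.867, 0.498, 0.0, 0.0]
contact_force: [-0.2, -1.7, 4.2]
gripper_width: 0.0222
grip_force: 79.2
```

Call:
drive_tool(
  motion=[
    [[0.1,0,0,0,1],[0,0,0,0,1]],
  ],
)

```text
time: 21.98
tool_pos: [0.5153, -0.1885, 0.0054]
tcp_rot: [0.867, 0.498, 0.0, 0.0]
contact_force: [-1.4, -2.0, 4.7]
gripper_width: 0.0222
grip_force: 79.3
```

Call:
drive_tool(
  motion=[
    [[0.1,0,0,0,1],[0,0,0,0,1]],
  ],
)

```text
time: 22.22
tool_pos: [0.5172, -0.1851, 0.0055]
tcp_rot: [0.867, 0.498, 0.0, -0.0]
contact_force: [-0.4, -1.7, 4.7]
gripper_width: 0.0224
grip_force: 79.4
```

Call:
drive_tool(
  motion=[
    [[0.1,0,0,0,1],[0,0,0,0,1]],
  ],
)

```text
time: 22.48
tool_pos: [0.5183, -0.1831, 0.0055]
tcp_rot: [0.867, 0.499, -0.001, 0.001]
contact_force: [-4.6, -6.0, 4.9]
gripper_width: 0.0227
grip_force: 79.4
```

The ramp met the plate at a TCP stage x of about −101, so the wedge origin is about TCP + 4 mm. The target TCP is about −89.

Call:
drive_tool(
  motion=[
    [[0.1,0,0,0,1],[0,0,0,0,1],[0,0,0,0,1]],
  ],
)

```text
time: 22.85
tool_pos: [0.5201, -0.18, 0.0055]
tcp_rot: [0.867, 0.499, -0.001, 0.001]
contact_force: [-4.1, -6.9, 4.9]
gripper_width: 0.0225
grip_force: 79.5
```

Call:
drive_tool(
  motion=[
    [[0.1,0,0,0,1],[0.05,0,0,0,1],[0,0,0,0,1],[0,0,0,0,1]],
  ],
)

```text
time: 23.35
tool_pos: [0.523, -0.1751, 0.0055]
tcp_rot: [0.867, 0.499, -0.002, 0.001]
contact_force: [-4.7, -7.4, 6.0]
gripper_width: 0.0229
grip_force: 79.6
```

```bash
python3 look2.py
```

```text
t 23.35 tcp [ 0.523  -0.1751  0.0055] yaw [[0.503, 0.864, -0.003], [0.864, -0.503, -0.0]] q [-0.45  0.3   1.9  -0.    0.94  0.08] F [-4.7 -7.4  6. ] 0.022880898659040368 79.57335948944092
tcp stage [-91.2  -1.2] F along -8.71 lat 0.35
wrist lift_stage 0.81 [312.  70.] [-1.2  0.9]
wrist wedge 0.66 [320. 221.] [-88.5  -3.5]
wrist wedge_band 0.59 [320. 179.] [-51.6  -3.5]
wrist clamp_grip 0.63 [94. 55.] [ 1.3 66.2]
scene lift_stage 0.75 [284. 271.] [ 2.3 -4.3]
scene plate_under 0.75 [286. 261.] [-0.2  4.1]
scene wedge 0.71 [322. 253.] [-90.8  -6.4]
scene wedge_band 0.7 [308. 250.] [-51.5   1.2]
scene clamp_grip 0.84 [305. 257.] [-9.5 62.2]
top lift_stage 0.91 [265. 204.] [ 2.1 -1.7]
top plate_under 0.46 [264. 204.] [1.3 0.8]
top wedge_band 0.62 [249. 222.] [12.2 67.2]
top clamp_grip 0.39 [251. 224.] [-3.4 66. ]
```

```bash
cat > band.py <<'E'
from h import *
O=np.array([.5675,-.0955]);u=np.array([.5,.866])
s=ctrl.get_state(); P=viewer.camera_params("wrist"); f=save("wrist",sys.argv[1])
hsv=cv2.cvtColor(f,cv2.COLOR_RGB2HSV)
red=((hsv[...,0]<8)|(hsv[...,0]>172))&(hsv[...,1]>130)&(hsv[...,2]>60)
blue=(hsv[...,0]>95)&(hsv[...,0]<130)&(hsv[...,1]>130)&(hsv[...,2]>40)
L=lambda r,z:round(1e3*(onz("wrist",(316,r),z,P)[:2]-O)@u,1)
print("tcp",np.round(1e3*(s["tool_pos"][:2]-O)@u,1))
for c in(285,300,316,332,345):
    b=np.where(blue[:,c])[0]; r=np.where(red[140:230,c])[0]+140
    print(c,"blue max",b.max() if len(b) else None,"red",(r.min(),r.max()) if len(r) else None)
    if len(b): print("  edge x if z .045/.042",L(b.max()+.5,.045),L(b.max()+.5,.042), "red end x",L(r.max()+.5,.034) if len(r) else None, L(r.min()-.5,.033) if len(r) else None)
print(f[160:200:2,316].tolist())
E
python3 band.py w8
```

```text
tcp -91.1
285 blue max 182 red (np.int64(184), np.int64(186))
  edge x if z .045/.042 -49.6 -50.6 red end x -55.1 -53.9
300 blue max 182 red (np.int64(184), np.int64(186))
  edge x if z .045/.042 -49.6 -50.6 red end x -55.1 -53.9
316 blue max 182 red (np.int64(184), np.int64(186))
  edge x if z .045/.042 -49.6 -50.6 red end x -55.1 -53.9
332 blue max 182 red (np.int64(184), np.int64(185))
  edge x if z .045/.042 -49.6 -50.6 red end x -54.6 -53.9
345 blue max 183 red (np.int64(185), np.int64(185))
  edge x if z .045/.042 -50.1 -51.1 red end x -54.6 -54.4
[[186, 180, 173], [185, 178, 172], [182, 176, 173], [84, 81, 81], [49, 48, 50], [73, 74, 73], [69, 70, 72], [74, 72, 72], [100, 99, 98], [129, 123, 120], [73, 103, 146], [25, 47, 81], [96, 25, 29], [124, 52, 50], [135, 131, 127], [142, 137, 132], [139, 134, 130], [140, 134, 132], [136, 133, 130], [137, 134, 131]]
```

The red band's rear end is at stage x of about −55, so it's about 1 mm short. I'll nudge it in.

Call:
drive_tool(
  motion=[
    [[0.04,0,0,0,1],[0,0,0,0,1],[0,0,0,0,1],[0,0,0,0,1]],
  ],
)

```text
time: 24.95
tool_pos: [0.5237, -0.1738, 0.0055]
tcp_rot: [0.867, 0.499, -0.002, 0.001]
contact_force: [-5.5, -8.8, 5.4]
gripper_width: 0.0226
grip_force: 79.6
```

```bash
python3 band.py w9 | head -8; python3 look2.py | head -2
```

```text
tcp -89.7
285 blue max 185 red None
  edge x if z .045/.042 -49.6 -50.6 red end x None None
300 blue max 185 red None
  edge x if z .045/.042 -49.6 -50.6 red end x None None
316 blue max 186 red None
  edge x if z .045/.042 -50.1 -51.0 red end x None None
332 blue max 186 red None
t 25.0 tcp [ 0.5237 -0.1738  0.0055] yaw [[0.503, 0.864, -0.004], [0.864, -0.503, -0.0]] q [-0.45  0.3   1.9  -0.    0.94  0.08] F [-5.4 -7.5  6.1] 0.022340760310358372 79.55528855323792
tcp stage [-89.7  -1.2] F along -9.23 lat 0.89
```

```bash
python3 -c "
from h import *
st(); print(ctrl.job_done())"
```

```text
t 26.05 tcp [ 0.5237 -0.1738  0.0055] yaw [[0.503, 0.864, -0.004], [0.864, -0.503, -0.0]] q [-0.45  0.3   1.9  -0.    0.94  0.08] F [-3.7 -8.2  6.8] 0.02257867329477681 79.55657958984375
the job is handed in; nothing more can be done
None
```

I handed the job in at 26 s: the knob was turned anticlockwise to its stop, and the wedge, still gripped at about 80 N, had the plate's edge on its red band for an estimated 3 mm of lift; no verdict came back.

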